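# Load a shaft in the V-block fixture and clamp it for measuring

## Robot

A 6-joint arm with a two-finger parallel gripper is mounted at the origin on the work surface. World frame = base frame: x ahead of the robot, y to its left, z up, the work surface at z = 0. Lengths are in mm, angles in rad, forces in N, time in s.
With the tool pointing down it reaches from about 350 to 775 mm from the base axis. Payload 7.3 kg.
Tool frame: the origin (TCP) lies midway between the tips of the shut fingers; the grasp point (between the pads) lies 19 mm behind it (bot.tcp_to_grasp is the distance from the TCP to the grasp point, in mm); z points along the fingers, y is the line along which they close (so a half turn about z gives the same grasp; the last joint's range is limited). The gripper opens to 92 mm and grips with 3 to 60 N. Pads are 19 mm wide; open, the fingers measure 130 mm over their backs; the gripper's body (75 mm by 190 mm) begins 47 mm behind the grasp point.
Start: joints at [1.143, 0.342, 1.524, -0, 1.275, -0.146], TCP at [145.979, 504.316, 226.741] pointing down, gripper open.
Joint ranges: [-2.53, 2.53], [-0.77, 2.02], [0.04, 2.7], [-1, 4.14], [0.28, 2.66], [-3.11, 3.11]. Speed limits (rad/s): [2.57, 2.57, 3.14, 3.14, 3.14, 3.14].

## Interface

Orientations are given as [roll, pitch, yaw] about the fixed x, y, z axes, in that order (R = Rz(yaw) Ry(pitch) Rx(roll)).
In Python, from plant import bot, viewer gives the robot as it stands. The module is installed in compiled form; this text tells all that it offers.
- The arm moves only by the shell command python3 -m handwheel 'ROWS'. ROWS is text: rows parted by semicolons, each of 7 numbers parted by spaces: the shift along the tool's x, y, z scaled (see below), then the turn, a rotation vector about the tool's x, y, z scaled (see below), then the opening, from -1 (shut) to 1 (fully open), so that 0 is half open. In form: tx ty tz rx ry rz gripper; .... A call has 1 to 8 rows; each row is the pose to reach, as a shift and turn from the pose commanded when the call began, along the tool's axes at that moment, turning the shorter way round; what a row does not reach only later rows make up. The controller multiplies each number of a shift by 10 cm and each number of a turn by pi rad. A row lasts 1/12 s, in which the tool goes at most 41.7 mm and 7.16 degrees, less where a joint would pass 70% of its speed; a pose out of reach is approached as far as the arm can. A call with a number of a shift or a turn outside -1 to 1 is refused whole. A call with a gripper value outside its range is refused whole. The fingers move at their own pace and stop on an object; the grip force is fixed at half the most. Time passes only in rows, so rows that repeat a pose let the fingers close. It gives the time, the measured TCP pose, the force, the opening and the grip force at its end, in the units of the state.
- bot.get_obs(): the state, without advancing time (a new reading comes with each control period).
- viewer.capture(name): name is "scene" or "top"; returns a dict with "frame" (384x512x3 uint8, red, green, blue), "fov_y" (degrees; the focal length in pixels is half the picture's height over the tangent of half this angle, whatever the lens; pixels are square), "cx", "cy" (the principal point, pixels), "T" (4x4, takes a point from camera to world coordinates). Camera axes: x right, y down, z forward; pixel columns grow to the right and rows downward; lengths in mm; the calibration is good to about 2 mm. A picture is of the moment at which its call begins. There is no depth.
- bot.close_job(): hands the job in; it is judged then, once.
Trained networks look in a picture, given as the dict that the camera call returned (one of the last four; its "shot" number tells which), for a name from the list of things; names that differ only in an ending like _2 or _b are one class to them, and where a whole thing is asked for, a point or a joint stands for the part that bears it (a point fixed in the world has none). Each returns a list of dicts, best first, with "score" (0 to 1); they miss things now and then, are a little off and sometimes report something else, mostly with a low value. They report only what shows in the picture. A call takes as long as a camera call.
- viewer.recognise(target, picture): "centre" ([column, row] in pixels, amid what is visible of it).
- viewer.cut_out(target, picture): "pixels" (384x512 bool, what is visible of it) and "centre" ([column, row] in pixels, amid what is visible of it).
The state is a dict: "time": time; "joint_positions": joint angles; "dq": joint speeds; "tau": joint torques, N m; "tool_pos": TCP position; "tcp_rot": TCP orientation; "contact_force": force on the tool from outside, world axes, zero at the start; "moment": the same for the moment, N m; "grip_width": finger opening in mm; "finger_force": force on a finger pad.
Only numpy, scipy, OpenCV 4.12 (cv2) and the standard library are available. Lean on these libraries where they do the work, as an engineer would, in place of code of your own. Each camera call takes 0.05 s, during which the arm holds its last target. There are 200 camera calls.

## Task

Take the bright steel shaft out of the wooden rack and lay it in the two V-blocks of the grey fixture. Slide it along the V-blocks, with light hand pressure, until it bears against the tip of the end-stop screw, and only then swing the red clamp handle over its dead point and fully down onto its stop, so that the rubber pad holds the shaft against the stop. Use hand force only, no more than about 20 N on the stop and 30 N on the handle, and leave everything else on the bench where it is.

Things in the scene. Friction and masses are not known exactly. Their poses are not given: they have to be found in the camera images.
- shaft_mid (a point): Middle of the bright steel shaft, on its axis: 28 mm across, 180 mm long, 0.35 to 0.6 kg, both ends alike; x runs along the axis. It starts in one of the rack's two places, axis 44 mm above the bench. Grip it 10 to 25 mm from its middle, on the side that will lie away from the end stop: the gripper then goes in clear of the clamp.
- brass_shaft: Brass shaft of the same size in the rack's other place, 80 mm beside the steel one; not wanted, leave it there. Origin at its middle, x along its axis.
- rack: Wooden rack, base 170 x 170 x 12 mm, fixed. Origin under the middle of its base. Two places along its x, axes at y = -40 and +40 mm, z = 44 mm; each has two V saddles 12 mm thick at x = -62 and +62 mm, nothing between them but the base.
- fixture: Grey work-holding fixture, fixed: base plate 250 (x) x 190 (y from -108 to +82) x 12 mm, origin on the bench under the plate. It carries two dark V-blocks and the end stop in a row along x (at y = -70 mm) and the toggle clamp at x = +32 mm, 40 mm wide, which works in the y-z plane. The space over the V-blocks' row at x below 0 is free.
- seat (a point): Point on the axis of a shaft lying in the two V-blocks, midway between them: fixture (0, -70, 54) mm, axes as the fixture's. The V-blocks are 14 mm thick along x, at x = -60 and +60 mm, open upwards at 45 degrees, mouths 35 mm wide. A shaft with its middle at about x = -16 mm lies in both, short of the stop; its -x end is free to be pushed along by shut fingertips (it slides under 1 to 5 N).
- end_stop: Bracket of the end stop, 14 x 36 x 58 mm. Origin at the foot of its face: fixture (110, -70, 12) mm. An adjusting screw with a ball tip stands out of that face towards -x, on the shaft's axis. The tip is set 8 to 32 mm off the face; the setting is not measured: find it by feel. More than 20 N on it spoils the setting.
- clamp_pivot (a point): Pivot of the clamp arm: fixture (32, -16, 80) mm, axes as the fixture's. Open, the arm stands almost upright on it, up to fixture z = 150 mm, between y = -50 and +5 mm. Closing brings the rubber pad, 54 mm out on the arm, down on the shaft at x = +32 mm.
- clamp_pad: Rubber pad 16 mm across on the spindle of the clamp arm. Origin on the arm's middle line, 54 mm from the arm's pivot; the pad's face lies 18.5 mm from it along -z. Closed on the shaft it yields 2 to 3 mm on a stiff spring and holds with about 50 N.
- handle_grip (a point): Middle of the clamp handle's red grip, a rod 16 mm across and 74 mm long; its y points out along the handle (end 29 mm beyond), its z out of the side to be pushed. Open it stands almost upright at fixture (y, z) = (14, 158) mm; it swings by (75, 151), (96, 151), (110, 148), (118, 143), (123, 137), (128, 127) and the dead point (133, 113) to its stop at (136, 99).
- clamp_handle (a joint): Angle of the handle against the clamp arm, rad: about 2.6 open, 0.11 at the dead point, 0 to -0.03 on its stop. It stays where it is left when open. The last 0.4 before the dead point squeeze the pad and take up to about 13 N at the grip; past it the handle goes over by itself. Shut fingertips can push it all the way, rearwards then down.
- test_block: Round steel hardness test block, 64 mm across, 14 mm high, a bystander.
- driver: Screwdriver with a red handle, lying, a bystander.
- cleaner: Amber bottle 60 mm across, 150 mm high, a bystander.
- blue_bin: Blue bin 200 x 150 x 75 mm with white packets, a bystander.
- indicator_stand: Dial indicator on a green stand, 225 mm high, a bystander.
- hook_wrench: Spanner, lying, a bystander.

How it is judged (in metres and radians):
On the way:
1. the shaft lies in both V-blocks and bears against the end stop (at least 1 N) while the clamp is still open (y of shaft_mid in the frame of fixture between -0.0725 and -0.0675 m and z of shaft_mid in the frame of fixture between 0.0515 and 0.0565 m and angle between the x axis of shaft_mid and the x axis of fixture, either way round below 0.035 rad and contact force between shaft and end_stop above 1 N and value of joint clamp_handle above 1 rad), for 0.1 s.
At the end, for the whole second after the job is handed in: The shaft lies in both V-blocks (axis within 2.5 mm, 2 degrees), its end within 2 mm of the stop screw's tip, at rest; the clamp handle is past its dead point and on its stop (joint below 0.05 rad) and the pad presses the shaft with more than 25 N (y of shaft_mid in the frame of fixture between -0.0725 and -0.0675 m and z of shaft_mid in the frame of fixture between 0.0515 and 0.0565 m and angle between the x axis of shaft_mid and the x axis of fixture, either way round below 0.035 rad and x of shaft_mid in the frame of stop_tip above -0.092 m and value of joint clamp_handle below 0.05 rad and contact force between shaft and clamp_pad above 25 N and linear speed of shaft below 0.01 m/s); the robot touches nothing.
It fails at once if the stop is pressed with more than 20 N (contact force between end_stop and anything else above 20 N).
It fails at once if the clamp handle is pressed with more than 30 N (contact force between clamp_handle and anything else above 30 N).
It fails at once if something else on the bench is moved by more than 25 mm (distance of any of brass_shaft, test_block, driver, cleaner, blue_bin, indicator_stand, hook_wrench from where it was at the start of the episode above 0.025 m).
It also fails if it takes over 72 s, if anything falls off the work surface, if the arm or the gripper's body presses on something with over 40 N, if the wrist force passes 120 N, or if a joint passes its speed limit or range.

## Working session

There is one attempt and no reset: what is moved stays moved. The work goes in short steps, Python scripts to look and compute and a shell command to move; the robot and the scene stay as the last step left them, time stands still between calls to the robot, and variables do not carry over. Pictures are saved under pics/ and viewed, at most 10 in all, crops included, and the job is handed in when it is done.

```bash
mkdir -p pics
python3 - <<'E'
from plant import bot, viewer
import cv2,numpy as np
o=bot.get_obs(); print({k:np.round(v,3) for k,v in o.items()})
for n in ("scene","top"):
    p=viewer.capture(n); cv2.imwrite(f"pics/{n}0.png",p["frame"][:,:,::-1]); print(n,p["fov_y"],p["cx"],p["cy"],np.round(p["T"],3).tolist())
    for t in ("shaft_mid","brass_shaft","rack","fixture","end_stop","clamp_pad","handle_grip"):
        r=viewer.recognise(t,p); print(t,[(np.round(a["centre"]),round(a["score"],2)) for a in r[:2]])
E
```

```text
{'time': np.float64(0.0), 'joint_positions': array([ 1.143,  0.343,  1.525, -0.   ,  1.275, -0.146]), 'dq': array([-0.   , -0.001,  0.001, -0.002, -0.   ,  0.   ]), 'tau': array([  0.   , -43.123, -24.423,   0.072,   0.056,  -0.   ]), 'tool_pos': array([145.798, 503.906, 226.041]), 'tcp_rot': array([-3.14, -0.  ,  2.86]), 'contact_force': array([0.172, 0.307, 0.074]), 'moment': array([-0.019, -0.064,  0.024]), 'finger_force': np.float64(0.0), 'grip_width': np.float64(91.937)}
scene 54.89339446600074 252.17662416915667 187.2504124916557 [[-0.272, 0.789, -0.552, 1225.183], [0.962, 0.217, -0.163, 159.784], [-0.009, -0.575, -0.818, 1097.244], [0.0, 0.0, 0.0, 1.0]]
shaft_mid [(array([216., 174.]), 0.57)]
brass_shaft [(array([231., 186.]), 0.91), (array([307., 214.]), 0.47)]
rack [(array([224., 184.]), 0.67), (array([312., 219.]), 0.51)]
fixture [(array([309., 217.]), 0.97)]
end_stop [(array([277., 234.]), 0.62)]
clamp_pad []
handle_grip [(array([320., 212.]), 0.62)]
top 55.09211436436783 256.2474446314101 186.7489491425864 [[-0.013, -0.995, 0.103, 425.082], [-1.0, 0.014, 0.005, -48.654], [-0.007, -0.103, -0.995, 1281.148], [0.0, 0.0, 0.0, 1.0]]
shaft_mid [(array([304., 204.]), 0.85)]
brass_shaft [(array([281., 197.]), 0.65)]
rack [(array([289., 202.]), 0.64)]
fixture [(array([198., 188.]), 0.95)]
end_stop [(array([220., 153.]), 0.55)]
clamp_pad []
handle_grip []
```

Run:
```python
import cv2
a=cv2.imread("pics/top0.png"); cv2.imwrite("pics/top0c.png",cv2.resize(a[110:260,130:330],None,fx=4,fy=4,interpolation=cv2.INTER_CUBIC))
a=cv2.imread("pics/scene0.png"); cv2.imwrite("pics/scene0b.png",cv2.resize(a,None,fx=1.5,fy=1.5,interpolation=cv2.INTER_CUBIC))
```

```text
(no output)
```

View pics/top0c.png

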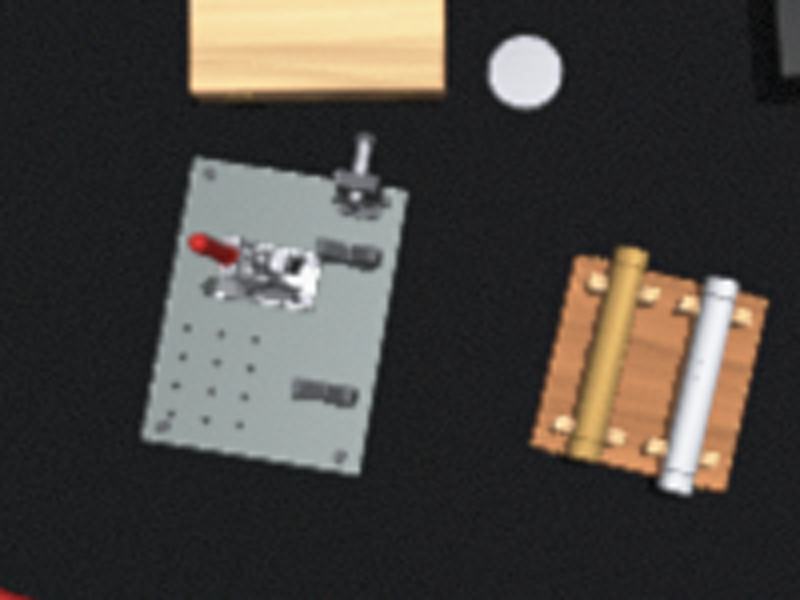

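View pics/scene0b.png

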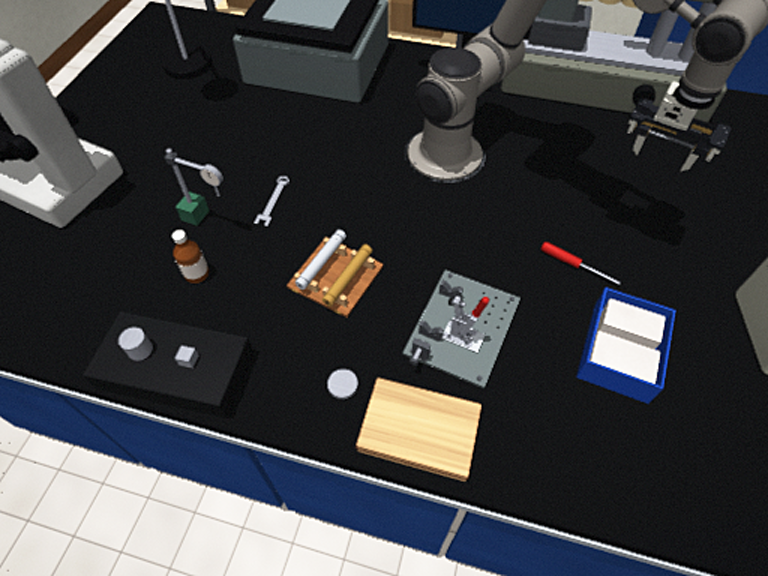

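The top view shows the fixture plate with crop corners (195,157), (408,190), (360,473) and (142,438), and the stop at its far end. The steel shaft is in the right-hand place of the rack, running from crop (677,480) to (720,285). Next I fit poses from the masks.

```bash
cat > h.py <<'E'
import numpy as np, cv2
from scipy.optimize import least_squares
from plant import bot, viewer
def foc(p): return 192/np.tan(np.radians(p["fov_y"])/2)
def back(p,uv,z):
    f=foc(p); T=np.asarray(p["T"]); uv=np.atleast_2d(uv).astype(float)
    d=np.c_[(uv[:,0]-p["cx"])/f,(uv[:,1]-p["cy"])/f,np.ones(len(uv))]@T[:3,:3].T
    return T[:3,3]+d*((z-T[2,3])/d[:,2])[:,None]
def proj(p,X):
    T=np.asarray(p["T"]); c=(np.atleast_2d(X)-T[:3,3])@T[:3,:3]
    return c[:,:2]/c[:,2:]*foc(p)+[p["cx"],p["cy"]]
def Rz(a): return np.array([[np.cos(a),-np.sin(a),0],[np.sin(a),np.cos(a),0],[0,0,1]])
def mask(t,p):
    r=viewer.cut_out(t,p); return r[0]["pixels"].astype(np.uint8) if r else None
def go(target,yaw):
    """shift (tool axes, /100mm) and turn (/pi) from the present pose to a tool-down TCP pose"""
    from scipy.spatial.transform import Rotation as R
    o=bot.get_obs(); A=R.from_euler("xyz",o["tcp_rot"]); B=R.from_euler("xyz",[np.pi,0,yaw])
    print("go",np.round(A.inv().apply(np.array(target)-o["tool_pos"])/100,3),np.round((A.inv()*B).as_rotvec()/np.pi,4),"at",np.round(o["tool_pos"],1),np.round(o["tcp_rot"],3))
E
python3 - <<'E'
from h import *
tp=viewer.capture("top"); sc=viewer.capture("scene")
click=np.array([[195,157],[408,190],[360,473],[142,438]])/4+[130,110]
F=np.array([[125,82,12],[125,-108,12],[-125,-108,12],[-125,82,12.]])
P=lambda v:F@Rz(v[2]).T+[v[0],v[1],0]
s=least_squares(lambda v:(back(tp,click,12)-P(v))[:,:2].ravel(),[500,0,-.16]); print("fixture click",s.x,np.round(s.fun,1))
for n,p in(("top",tp),("scene",sc)):
    m=mask("shaft_mid",p)
    if m is not None:
        ys,xs=np.nonzero(m); w=back(p,np.c_[xs,ys],50 if n=="top" else 48)[:,:2]
        c,(a,b),ang=cv2.minAreaRect(w.astype(np.float32)); e=np.linalg.svd(w-w.mean(0),full_matrices=False)[2][0]
        e*=np.sign(e[0]); print(n,"shaft rect",np.round(c,1),round(a),round(b),"mean",w.mean(0),"yaw",np.arctan2(e[1],e[0]),len(w))
    m=mask("fixture",p)
    cs,_=cv2.findContours(m,cv2.RETR_EXTERNAL,cv2.CHAIN_APPROX_NONE); q=cv2.convexHull(max(cs,key=cv2.contourArea))
    print(n,"fix mask",m.sum(),cv2.approxPolyDP(q,5,True)[:,0].tolist())
    print(n,"fixture predicted corners",np.round(proj(p,P(s.x)),1).tolist())
ends=np.array([[677,480],[720,285]])/4+[130,110]; print("shaft click",back(tp,ends,50)[:,:2])
rk=np.array([[577,255],[768,298],[727,492],[531,448]])/4+[130,110]
G=np.array([[85,85,12],[85,-85,12],[-85,-85,12],[-85,85,12.]])
s2=least_squares(lambda v:(back(tp,rk,12)-(G@Rz(v[2]).T+[v[0],v[1],0]))[:,:2].ravel(),[450,-200,-.2]); print("rack",s2.x,np.round(s2.fun,1)); print("steel by rack",Rz(s2.x[2])@[0,-40,0]+[s2.x[0],s2.x[1],0])
E
```

```text
fixture click [ 5.55774264e+02  1.69382756e+02 -1.72722366e-01] [-0.9 -0.3 -0.3  0.2  0.7 -0.1  0.4  0.3]
top shaft rect [ 486.9 -202.3] 29 181 mean [ 487.00880703 -202.29128411] yaw -0.2522314516702382 457
top fix mask 4016 [[221, 143], [231, 161], [220, 226], [167, 219], [178, 151]]
top fixture predicted corners [[178.7, 149.0], [232.0, 157.4], [220.0, 228.5], [165.6, 219.6]]
scene shaft rect [ 488.9 -197.7] 32 191 mean [ 493.32164831 -198.18452707] yaw -0.237954985978132 351
scene fix mask 3767 [[296, 181], [346, 198], [323, 258], [269, 236]]
scene fixture predicted corners [[321.7, 256.6], [267.0, 233.7], [295.3, 178.6], [345.6, 197.1]]
shaft click [[ 405.92647533 -182.82258117]
 [ 568.3214365  -223.03193472]]
rack [ 4.97591939e+02 -1.66617269e+02 -2.39453311e-01] [ 0.4 -0.8  0.8 -0.3 -0.3 -0.4 -1.   1.4]
steel by rack [ 488.10507662 -205.47597992    0.        ]
```

```bash
python3 -c "
from h import *
import math
go([430,250,245],math.pi-.24); go([470.5,-199,150],math.pi-.24)"
```

```text
go [-3.436 -1.653 -0.183] [ 0.     -0.     -0.0133] at [146.  504.3 226.7] [ 3.141 -0.     2.86 ]
go [-5.073 -5.853  0.767] [ 0.     -0.     -0.0133] at [146.  504.3 226.7] [ 3.141 -0.     2.86 ]
```

```bash
H="python3 -m handwheel"
python3 -m handwheel '-.86 -.41 -.05 0 0 -.0133 .2;-.86 -.41 -.05 0 0 -.0133 .2;-.86 -.41 -.05 0 0 -.0133 .2' >/dev/null
python3 -m handwheel '-.86 -.41 -.05 0 0 0 .2;-.86 -.41 -.05 0 0 0 .2;-.86 -.41 -.05 0 0 0 .2' >/dev/null
python3 -m handwheel '-.86 -.41 -.05 0 0 0 .2;-.86 -.41 -.05 0 0 0 .2;-.86 -.41 -.05 0 0 0 .2' >/dev/null
python3 -m handwheel '-.86 -.41 -.05 0 0 0 .2;-.86 -.41 -.05 0 0 0 .2;-.86 -.41 -.05 0 0 0 .2'
python3 -c "
from h import *
import math
go([470.5,-199,150],math.pi-.24)"
```

```text
time: 2.1
tool_pos: [442.1, 257.5, 246.9]
tcp_rot: [-3.141, 0.002, 2.898]
contact_force: [-0.0, -0.4, -1.0]
grip_width: 55.1
finger_force: 0.0
go [-1.374 -4.362  0.973] [-0.      0.0007 -0.0011] at [442.1 257.5 246.9] [-3.141e+00  2.000e-03  2.898e+00]
```

```bash
python3 -m handwheel '-.27 -.87 0 0 0 0 .2;-.27 -.87 0 0 0 0 .2;-.27 -.87 0 0 0 0 .2' >/dev/null
python3 -m handwheel '-.27 -.87 0 0 0 0 .2;-.27 -.87 0 0 0 0 .2;-.27 -.87 0 0 0 0 .2' >/dev/null
python3 -m handwheel '-.27 -.87 0 0 0 0 .2;-.27 -.87 0 0 0 0 .2;-.27 -.87 0 0 0 0 .2' >/dev/null
python3 -m handwheel '-.27 -.87 0 0 0 0 .2;-.27 -.87 0 0 0 0 .2;-.27 -.87 0 0 0 0 .2' >/dev/null
python3 -m handwheel '-.27 -.87 .97 0 0 0 .2;-.27 -.87 .97 0 0 0 .2;-.27 -.87 .97 0 0 0 .2;-.27 -.87 .97 0 0 0 .2;-.27 -.87 .97 0 0 0 .2'
python3 - <<'E'
from h import *
import math
go([470.5,-199,25],math.pi-.24)
p=viewer.capture("scene"); q=viewer.capture("top")
a=cv2.resize(p["frame"][120:240,150:290,::-1],None,fx=4,fy=4,interpolation=cv2.INTER_CUBIC)
b=cv2.resize(q["frame"][140:260,250:360,::-1],None,fx=2,fy=2,interpolation=cv2.INTER_CUBIC)
im=np.zeros((480,800,3),np.uint8); im[:480,:560]=a; im[:240,570:790]=b
for n,k in((p,"s"),(q,"t")):print(k,proj(n,[[470.5,-199,44]]))
cv2.imwrite("pics/a1.png",im)
E
```

```text
time: 3.52
tool_pos: [465.5, -193.9, 147.4]
tcp_rot: [3.139, -0.005, 2.899]
contact_force: [0.8, 0.3, -0.5]
grip_width: 55.4
finger_force: 0.0
go [-0.066 -0.04   1.224] [ 0.0007 -0.0015 -0.0008] at [ 465.5 -193.9  147.4] [ 3.139 -0.005  2.899]
s [[215.84362616 168.65868609]]
t [[303.39879475 210.52717789]]
```

View pics/a1.png

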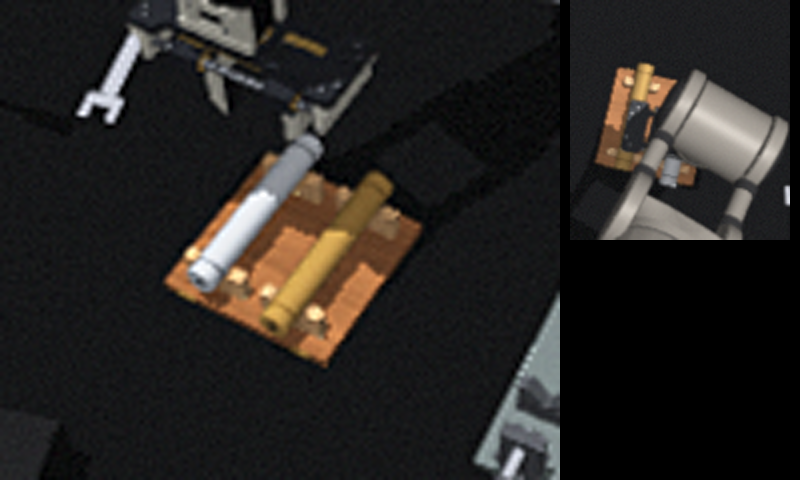

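The gripper straddles the steel shaft's robot-side half: fingers at about crop (215,95) and (300,125), shaft between (205,275) and (310,145). I'll descend and grip.

```bash
python3 -m handwheel '-.066 -.04 .3 0 0 0 .2;-.066 -.04 .6 0 0 0 .2;-.066 -.04 .9 0 0 0 .2;-.066 -.04 .95 0 0 0 .2;-.066 -.04 .95 0 0 0 .2'
python3 -m handwheel '0 0 .15 0 0 0 .2;0 0 .27 0 0 0 .2;0 0 .27 0 0 0 .2'
python3 -m handwheel '0 0 0 0 0 0 -1;0 0 0 0 0 0 -1;0 0 0 0 0 0 -1;0 0 0 0 0 0 -1;0 0 0 0 0 0 -1;0 0 0 0 0 0 -1;0 0 0 0 0 0 -1;0 0 0 0 0 0 -1'
```

```text
time: 4.03
tool_pos: [471.7, -198.2, 54.7]
tcp_rot: [3.141, -0.002, 2.903]
contact_force: [-0.4, -0.1, -0.4]
grip_width: 55.1
finger_force: 0.0
time: 4.28
tool_pos: [472.4, -199.3, 28.7]
tcp_rot: [-3.142, 0.001, 2.902]
contact_force: [-0.1, 0.6, -0.2]
grip_width: 55.4
finger_force: 0.0
time: 4.95
tool_pos: [472.4, -199.0, 28.6]
tcp_rot: [3.14, 0.001, 2.901]
contact_force: [2.1, 6.2, 5.8]
grip_width: 27.1
finger_force: 30.0
```

```bash
python3 -m handwheel '0 0 -.4 0 0 0 -1;0 0 -.8 0 0 0 -1;0 0 -1 0 0 0 -1;0 0 -1 0 0 0 -1'
python3 -m handwheel '0 0 -.35 0 0 0 -1;0 0 -.35 0 0 0 -1'
python3 -c "
from h import *
go([512.4,108.4,160],np.pi-.173)"
```

```text
time: 5.28
tool_pos: [473.8, -201.1, 131.9]
tcp_rot: [-3.139, 0.008, 2.902]
contact_force: [1.2, -1.5, -5.7]
grip_width: 27.1
finger_force: 30.0
time: 5.45
tool_pos: [473.0, -200.6, 165.6]
tcp_rot: [-3.14, 0.005, 2.902]
contact_force: [1.9, -1.3, -4.7]
grip_width: 27.2
finger_force: 30.0
go [0.352 3.095 0.05 ] [-0.0005  0.0015 -0.0213] at [ 473.  -200.6  165.6] [-3.14   0.005  2.902]
```

```bash
python3 -m handwheel '.09 .3 0 0 0 0 -1;.09 .6 0 0 0 0 -1;.09 .77 0 0 0 0 -1' >/dev/null
python3 -m handwheel '.09 .3 0 0 0 0 -1;.09 .6 0 0 0 0 -1;.09 .77 0 0 0 0 -1' >/dev/null
python3 -m handwheel '.09 .3 0 0 0 0 -1;.09 .6 0 0 0 0 -1;.09 .77 0 0 0 0 -1' >/dev/null
python3 -m handwheel '.08 .3 0 0 0 -.021 -1;.08 .6 0 0 0 -.021 -1;.08 .76 .05 0 0 -.021 -1;.08 .76 .05 0 0 -.021 -1;.08 .76 .05 0 0 -.021 -1'
python3 - <<'E'
from h import *
go([512.4,108.4,100],np.pi-.173)
p=viewer.capture("scene"); q=viewer.capture("top")
a=cv2.resize(p["frame"][150:280,240:370,::-1],None,fx=4,fy=4,interpolation=cv2.INTER_CUBIC)
b=cv2.resize(q["frame"][130:240,150:250,::-1],None,fx=2.7,fy=2.7,interpolation=cv2.INTER_CUBIC)
im=np.zeros((520,800,3),np.uint8); im[:,:520]=a; im[:b.shape[0],525:525+b.shape[1]]=b
cv2.imwrite("pics/a2.png",im)
for v in [(558,171.5,-.173)]:
    M=lambda X:np.array(X,float)@Rz(v[2]).T+[v[0],v[1],0]
    print("scene crop: vblock top centres, corners",np.round((proj(p,M([[60,-70,52],[-60,-70,52],[-67,-87.5,52],[-67,-52.5,52],[67,-87.5,52],[67,-52.5,52],[103,-70,70]]))-[240,150]+.5)*4).tolist())
E
```

```text
time: 6.62
tool_pos: [509.3, 107.3, 155.0]
tcp_rot: [-3.14, -0.004, 2.969]
contact_force: [-0.1, -0.5, -5.3]
grip_width: 27.1
finger_force: 30.0
go [-0.031  0.017  0.55 ] [-0.0004 -0.0014  0.0003] at [509.3 107.3 155. ] [-3.14  -0.004  2.969]
scene crop: vblock top centres, corners [[188.0, 270.0], [242.0, 161.0], [226.0, 148.0], [264.0, 162.0], [165.0, 269.0], [205.0, 285.0], [169.0, 301.0]]
```

View pics/a2.png

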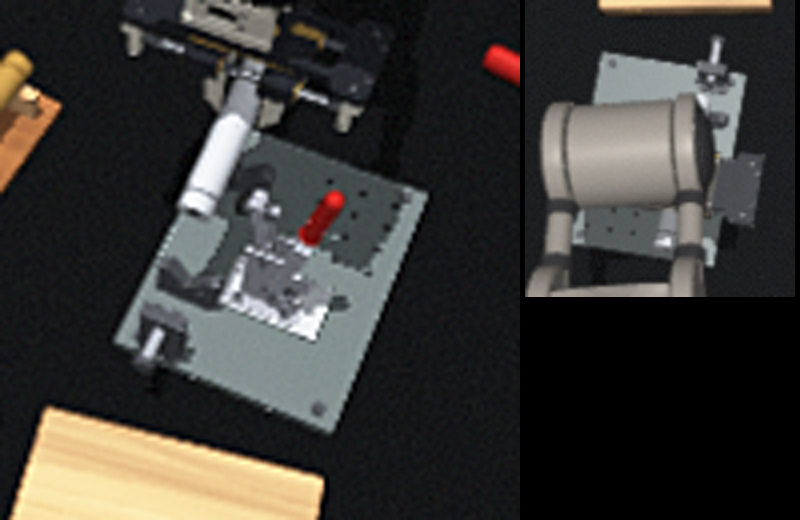

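The shaft hangs over the V-block row, with its end at crop (198,205), the far V-block near (190,283) and the stop near (160,335). To check the fixture pose I'll overlay its wireframe on the start pictures.

Run:
```python
from h import *
p=viewer.capture("scene"); q=viewer.capture("top")
def sh(pic,x0,y0,w,h,s,img,v):
    a=cv2.resize(img[y0:y0+h,x0:x0+w],None,fx=s,fy=s,interpolation=cv2.INTER_CUBIC)
    M=lambda X:np.array(X,float)@Rz(v[2]).T+[v[0],v[1],0]
    def pl(X,c): cv2.polylines(a,[np.round((proj(pic,M(X))-[x0,y0]+.5)*s*16).astype(int)],True,c,1,cv2.LINE_AA,4)
    pl([[125,82,12],[125,-108,12],[-125,-108,12],[-125,82,12]],(0,255,255))
    for x in(-60,60):
        for z in (12,52): pl([[x-7,-87.5,z],[x-7,-52.5,z],[x+7,-52.5,z],[x+7,-87.5,z]],(0,255,0))
    pl([[110,-52,70],[124,-52,70],[124,-88,70],[110,-88,70]],(255,255,0))
    return a
v=(558,171.5,-.173)
a=sh(p,262,170,90,95,5,cv2.imread("pics/scene0.png"),v); b=sh(q,160,140,78,95,4,cv2.imread("pics/top0.png"),v)
im=np.zeros((480,770,3),np.uint8); im[:475,:450]=a; im[:380,455:455+312]=b
cv2.imwrite("pics/a3.png",im)
```

```text
(no output)
```

View pics/a3.png

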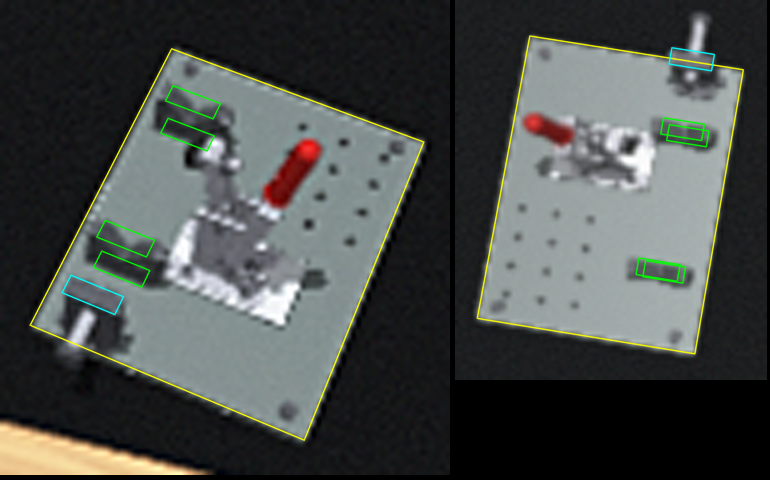

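The wireframe matches both pictures within about 1 px. I'll lower the shaft now.

```bash
python3 -m handwheel '-.03 .015 .3 0 0 0 -1;-.03 .015 .6 0 0 0 -1;-.03 .015 .9 0 0 0 -1;-.03 .015 1 0 0 0 -1;-.03 .015 1 0 0 0 -1;-.03 .015 1 0 0 0 -1'
python3 -m handwheel '0 0 .05 0 0 0 -1;0 0 .09 0 0 0 -1;0 0 .11 0 0 0 -1;0 0 .12 0 0 0 -1;0 0 .12 0 0 0 -1'
python3 -m handwheel '0 0 .01 0 0 0 -1;0 0 .02 0 0 0 -1;0 0 .03 0 0 0 -1;0 0 .03 0 0 0 -1'
```

```text
time: 7.32
tool_pos: [514.3, 107.1, 58.3]
tcp_rot: [-3.142, 0.0, 2.967]
contact_force: [0.4, -0.1, -5.2]
grip_width: 27.4
finger_force: 29.9
time: 7.73
tool_pos: [514.4, 107.7, 46.1]
tcp_rot: [3.141, 0.001, 2.968]
contact_force: [0.5, -0.0, -3.2]
grip_width: 27.6
finger_force: 30.0
time: 8.07
tool_pos: [513.9, 107.7, 42.6]
tcp_rot: [3.141, -0.0, 2.968]
contact_force: [0.2, 0.6, -4.0]
grip_width: 27.4
finger_force: 30.0
```

```bash
python3 -m handwheel '0 0 .01 0 0 0 -1;0 0 .02 0 0 0 -1;0 0 .02 0 0 0 -1'
python3 -m handwheel '0 0 .01 0 0 0 -1;0 0 .02 0 0 0 -1;0 0 .02 0 0 0 -1'
```

```text
time: 8.32
tool_pos: [514.1, 107.9, 40.9]
tcp_rot: [3.141, 0.0, 2.967]
contact_force: [0.3, 2.9, -1.4]
grip_width: 27.3
finger_force: 30.0
time: 8.57
tool_pos: [514.7, 108.2, 40.2]
tcp_rot: [3.14, 0.002, 2.968]
contact_force: [-2.8, 3.5, 10.6]
grip_width: 27.0
finger_force: 30.0
```

```bash
python3 -m handwheel '0 0 0 0 0 0 .2;0 0 0 0 0 0 .2;0 0 0 0 0 0 .2;0 0 0 0 0 0 .2;0 0 0 0 0 0 .2'
python3 -m handwheel '0 0 -.4 0 0 0 .2;0 0 -.8 0 0 0 .2;0 0 -1 0 0 0 .2;0 0 -1 0 0 0 .2'
python3 -m handwheel '1 0 -.2 0 0 0 -1;1 0 -.2 0 0 0 -1;1 0 -.2 0 0 0 -1;1 0 -.2 0 0 0 -1'
python3 - <<'E'
from h import *
v=(558,171.5,-.173)
p=viewer.capture("scene")
M=lambda X:np.array(X,float)@Rz(v[2]).T+[v[0],v[1],0]
m=mask("shaft_mid",p)
a=cv2.resize(p["frame"][165:265,255:365,::-1],None,fx=5,fy=5,interpolation=cv2.INTER_CUBIC)
for X in ([[-108,-70,54],[72,-70,54]],[[-108,-84,54],[72,-84,54]],[[-108,-56,54],[72,-56,54]]):
    u=(proj(p,M(X))-[255,165]+.5)*5; cv2.line(a,tuple(u[0].astype(int).tolist()),tuple(u[1].astype(int).tolist()),(0,255,0),1)
cv2.imwrite("pics/a4.png",a)
if m is not None:
    ys,xs=np.nonzero(m); w=back(p,np.c_[xs,ys],58)[:,:2]-[v[0],v[1]]; w=w@Rz(v[2])[:2,:2]
    print("mask in fixture frame min/max",np.percentile(w,[0,1,50,99,100],axis=0).round(1).tolist())
E
```

```text
time: 8.98
tool_pos: [513.9, 107.4, 38.5]
tcp_rot: [-3.141, -0.0, 2.967]
contact_force: [-0.4, -0.6, 0.5]
grip_width: 53.6
finger_force: 0.0
time: 9.32
tool_pos: [516.7, 107.7, 143.5]
tcp_rot: [3.14, 0.009, 2.968]
contact_force: [1.3, -0.2, 0.4]
grip_width: 55.2
finger_force: 0.0
time: 9.65
tool_pos: [411.4, 125.4, 158.5]
tcp_rot: [-3.141, -0.003, 2.969]
contact_force: [0.6, 0.1, 0.1]
grip_width: 32.9
finger_force: 0.0
mask in fixture frame min/max [[-110.3, -81.1], [-106.7, -81.1], [-5.2, -67.3], [78.4, -53.0], [81.0, -52.6]]
```

View pics/a4.png

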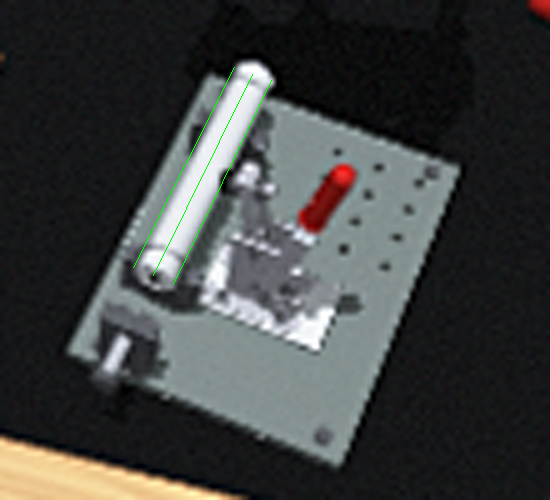

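The shaft lies in both V-blocks, from its end at crop (255,75) to (155,272), with its axis 1–2 mm to +y of my estimate. I'll go down behind its −x end with shut fingers and push in guarded steps.

```bash
cat > chk.py <<'E'
import sys; from h import *
o=bot.get_obs(); e=Rz(-.173)@[1,0,0]; f=-float(o["contact_force"]@e); d=o["tool_pos"]-[558,173,0]
print(f"t {o['time']:.2f} push {f:.1f} F {np.round(o['contact_force'],1)} fixture xyz {np.round(Rz(-.173).T@d,1)}")
sys.exit(f>float(sys.argv[1]))
E
python3 -m handwheel '0 .02 0 0 0 0 -1;0 .02 0 0 0 0 -1;0 .02 .3 0 0 0 -1;0 .02 .7 0 0 0 -1;0 .02 .9 0 0 0 -1;0 .02 1 0 0 0 -1;0 .02 1 0 0 0 -1' &&python3 chk.py 4 &&
python3 -m handwheel '0 0 .1 0 0 0 -1;0 0 .125 0 0 0 -1;0 0 .125 0 0 0 -1' && python3 chk.py 4
```

```text
time: 10.33
tool_pos: [414.8, 126.5, 56.0]
tcp_rot: [-3.14, -0.005, 2.967]
contact_force: [0.4, 0.3, 0.3]
grip_width: 0.3
finger_force: 0.0
t 10.33 push -0.4 F [0.4 0.3 0.3] fixture xyz [-133.1  -70.5   56. ]
time: 10.58
tool_pos: [416.1, 126.8, 46.1]
tcp_rot: [-3.141, -0.001, 2.967]
contact_force: [0.3, -0.2, -0.5]
grip_width: 0.4
finger_force: 0.0
t 10.58 push -0.3 F [ 0.3 -0.2 -0.5] fixture xyz [-131.8  -69.9   46.1]
```

```bash
hw(){ :; }
python3 -m handwheel '-.04 0 0 0 0 0 -1;-.08 0 0 0 0 0 -1;-.08 0 0 0 0 0 -1' >/dev/null && python3 chk.py 6.5 &&
python3 -m handwheel '-.02 0 0 0 0 0 -1;-.02 0 0 0 0 0 -1' >/dev/null && python3 chk.py 6.5 &&
python3 -m handwheel '-.02 0 0 0 0 0 -1;-.02 0 0 0 0 0 -1' >/dev/null && python3 chk.py 6.5 &&
python3 -m handwheel '-.02 0 0 0 0 0 -1;-.02 0 0 0 0 0 -1' >/dev/null && python3 chk.py 6.5 &&
python3 -m handwheel '-.02 0 0 0 0 0 -1;-.02 0 0 0 0 0 -1' >/dev/null && python3 chk.py 6.5 &&
python3 -m handwheel '-.02 0 0 0 0 0 -1;-.02 0 0 0 0 0 -1' >/dev/null && python3 chk.py 6.5
```

```text
t 10.83 push 0.4 F [-0.4 -0.2  0.2] fixture xyz [-122.4  -69.6   47. ]
t 11.00 push 0.1 F [-0.1 -0.2  1.1] fixture xyz [-121.5  -69.8   46.6]
t 11.17 push -0.6 F [ 0.7  0.1 -0.4] fixture xyz [-119.8  -69.8   46.3]
t 11.33 push 0.8 F [-0.8  0.  -0. ] fixture xyz [-118.   -69.9   46.2]
t 11.50 push 0.4 F [-0.5 -0.2 -0.5] fixture xyz [-116.1  -69.9   46.1]
t 11.67 push 0.8 F [-1.  -1.1  0.3] fixture xyz [-113.9  -69.9   46.2]
```

```bash
python3 -m handwheel '-.01 0 0 0 0 0 -1;-.015 0 0 0 0 0 -1' >/dev/null && python3 chk.py 6.5 &&
python3 -m handwheel '-.01 0 0 0 0 0 -1;-.015 0 0 0 0 0 -1' >/dev/null && python3 chk.py 6.5 &&
python3 -m handwheel '-.01 0 0 0 0 0 -1;-.015 0 0 0 0 0 -1' >/dev/null && python3 chk.py 6.5 &&
python3 -m handwheel '-.01 0 0 0 0 0 -1;-.015 0 0 0 0 0 -1' >/dev/null && python3 chk.py 6.5 &&
python3 -m handwheel '-.01 0 0 0 0 0 -1;-.015 0 0 0 0 0 -1' >/dev/null && python3 chk.py 6.5 &&
python3 -m handwheel '-.01 0 0 0 0 0 -1;-.015 0 0 0 0 0 -1' >/dev/null && python3 chk.py 6.5 &&
python3 -m handwheel '-.01 0 0 0 0 0 -1;-.015 0 0 0 0 0 -1' >/dev/null && python3 chk.py 6.5 &&
python3 -m handwheel '-.01 0 0 0 0 0 -1;-.015 0 0 0 0 0 -1' >/dev/null && python3 chk.py 6.5
```

```text
t 11.83 push 0.8 F [-0.9 -0.4  0.5] fixture xyz [-112.7  -69.9   46.2]
t 12.00 push 0.8 F [-0.6  1.1 -0.3] fixture xyz [-111.1  -69.9   46.2]
t 12.17 push 1.3 F [-1.2  0.7 -0.9] fixture xyz [-109.5  -69.9   46.2]
t 12.33 push 1.3 F [-1.3 -0.1 -0.4] fixture xyz [-108.   -69.9   46.2]
t 12.50 push 0.8 F [-0.9 -0.1 -0.5] fixture xyz [-106.5  -69.9   46.2]
t 12.67 push 0.6 F [-0.6 -0.3  0.8] fixture xyz [-105.   -69.9   46.2]
t 12.83 push 0.9 F [-0.9  0.1 -0.2] fixture xyz [-103.5  -69.9   46.2]
t 13.00 push 1.1 F [-1.2 -0.5 -0.1] fixture xyz [-102.   -69.9   46.2]
```

```bash
python3 -m handwheel '-.01 0 0 0 0 0 -1;-.015 0 0 0 0 0 -1' >/dev/null && python3 chk.py 4 &&
python3 -m handwheel '-.01 0 0 0 0 0 -1;-.015 0 0 0 0 0 -1' >/dev/null && python3 chk.py 4 &&
python3 -m handwheel '-.01 0 0 0 0 0 -1;-.015 0 0 0 0 0 -1' >/dev/null && python3 chk.py 4 &&
python3 -m handwheel '-.01 0 0 0 0 0 -1;-.015 0 0 0 0 0 -1' >/dev/null && python3 chk.py 4 &&
python3 -m handwheel '-.01 0 0 0 0 0 -1;-.015 0 0 0 0 0 -1' >/dev/null && python3 chk.py 4 &&
python3 -m handwheel '-.01 0 0 0 0 0 -1;-.015 0 0 0 0 0 -1' >/dev/null && python3 chk.py 4 &&
python3 -m handwheel '-.01 0 0 0 0 0 -1;-.015 0 0 0 0 0 -1' >/dev/null && python3 chk.py 4 &&
python3 -m handwheel '-.01 0 0 0 0 0 -1;-.015 0 0 0 0 0 -1' >/dev/null && python3 chk.py 4 &&
python3 -m handwheel '-.01 0 0 0 0 0 -1;-.015 0 0 0 0 0 -1' >/dev/null && python3 chk.py 4 &&
python3 -m handwheel '-.01 0 0 0 0 0 -1;-.015 0 0 0 0 0 -1' >/dev/null && python3 chk.py 4
```

```text
t 13.17 push 1.3 F [-1.2  0.8 -0.7] fixture xyz [-100.5  -69.9   46.2]
t 13.33 push 1.9 F [-1.9  0.1 -0.7] fixture xyz [-99.  -69.9  46.2]
t 13.50 push 2.6 F [-2.4  1.2 -0.9] fixture xyz [-97.5 -69.9  46.2]
t 13.67 push 2.0 F [-1.9  1.1 -0.1] fixture xyz [-96.  -69.9  46.2]
t 13.83 push 1.9 F [-2.  -0.4  0.6] fixture xyz [-94.5 -69.9  46.2]
t 14.00 push 1.8 F [-1.8  0.3 -0.5] fixture xyz [-93.  -69.9  46.2]
t 14.17 push 1.1 F [-1.   0.2 -0.6] fixture xyz [-91.5 -69.9  46.2]
t 14.33 push 3.6 F [-3.6  0.3  1.1] fixture xyz [-90.2 -69.9  46.2]
t 14.50 push 6.9 F [-6.8  1.3  2.7] fixture xyz [-90. -70.  46.]
```

```bash
python3 -m handwheel '0 0 0 0 0 0 -1;0 0 0 0 0 0 -1' >/dev/null; python3 chk.py 99
python3 -m handwheel '-.003 0 0 0 0 0 -1;-.003 0 0 0 0 0 -1;-.003 0 0 0 0 0 -1' >/dev/null; python3 chk.py 99
```

```text
t 14.67 push 6.1 F [-5.9  1.7  2.1] fixture xyz [-90.  -70.   45.9]
t 14.92 push 5.8 F [-5.5  2.6  2.1] fixture xyz [-90.  -70.1  45.9]
```

```bash
python3 -m handwheel '-.005 0 0 0 0 0 -1;-.01 0 0 0 0 0 -1;-.01 0 0 0 0 0 -1;-.01 0 0 0 0 0 -1' >/dev/null; python3 chk.py 99
```

```text
t 15.25 push 8.2 F [-8.   2.3  4.9] fixture xyz [-89.9 -70.1  45.7]
```

The stop is firm: force rises with no more travel. I'll retract, lift, and go to the −y side of the upright handle.

```bash
python3 -m handwheel '.2 0 0 0 0 0 -1;.35 0 0 0 0 0 -1;.35 0 0 0 0 0 -1' >/dev/null; python3 chk.py 99
python3 -m handwheel '0 0 -.4 0 0 0 -1;0 0 -.8 0 0 0 -1;0 0 -1 0 0 0 -1;0 0 -1 0 0 0 -1' >/dev/null
python3 -m handwheel '0 0 -.4 0 0 0 -1;0 0 -.8 0 0 0 -1;0 0 -1 0 0 0 -1;0 0 -1 0 0 0 -1' >/dev/null
python3 -m handwheel '-.4 .2 0 0 0 0 -1;-.8 .2 0 0 0 0 -1;-.8 .2 0 0 0 0 -1' >/dev/null
python3 -m handwheel '-.35 .18 0 0 0 0 -1;-.72 .18 0 0 0 0 -1;-.72 .18 0 0 0 0 -1;-.72 .18 0 0 0 0 -1'; python3 chk.py 99
python3 - <<'E'
from h import *
M=lambda X:Rz(-.173)@np.array(X,float)+[558,173,0]
go(M([32,-32,160]),np.pi-.173)
p=viewer.capture("scene"); m=mask("shaft_mid",p)
ys,xs=np.nonzero(m); w=back(p,np.c_[xs,ys],58)[:,:2]-[558,173]; w=w@Rz(-.173)[:2,:2]
print("shaft",np.percentile(w,[0,1,50,99,100],axis=0).round(1).tolist())
h=viewer.cut_out("handle_grip",p)
if h: print(h[0]["centre"],h[0]["pixels"].sum(),"pred",proj(p,[M([32,14,158])]))
cv2.imwrite("pics/a5.png",cv2.resize(p["frame"][130:265,255:405,::-1],None,fx=4,fy=4,interpolation=cv2.INTER_CUBIC))
E
```

```text
t 15.50 push 0.5 F [-0.5 -0.1  0. ] fixture xyz [-124.8  -70.1   46. ]
time: 16.75
tool_pos: [582.9, 135.6, 243.2]
tcp_rot: [-3.141, -0.003, 2.967]
contact_force: [-0.1, -0.4, -0.5]
grip_width: 0.5
finger_force: 0.0
t 16.75 push 0.1 F [-0.1 -0.4 -0.5] fixture xyz [ 31.  -32.5 243.2]
go [-0.013  0.006  0.832] [-0.0003 -0.001  -0.0007] at [582.9 135.6 243.2] [-3.141e+00 -3.000e-03  2.967e+00]
shaft [[-82.9, -84.1], [-79.6, -82.6], [12.6, -68.9], [98.7, -56.3], [100.9, -56.1]]
[319.2, 214.6] 121 pred [[318.76212027 202.39653738]]
```

View pics/a5.png

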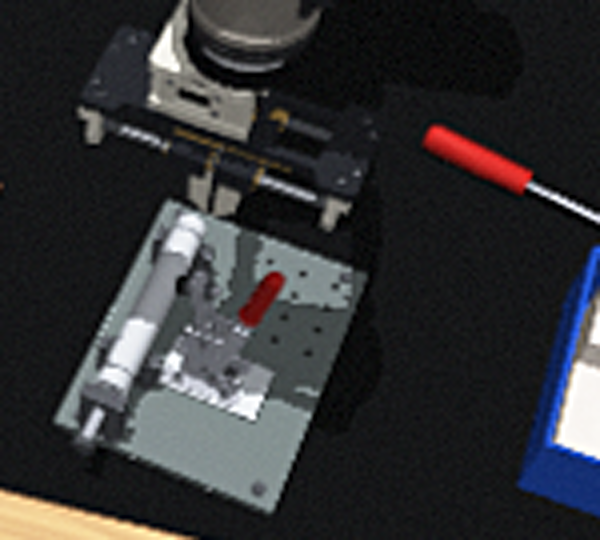

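The shaft now spans about x = −81 to +100 at the stop. The red handle stands upright at crop (248,318)–(275,280), which agrees with the prediction. Next I descend and push it rearwards.

```bash
cat > c2.py <<'E'
import sys; from h import *
o=bot.get_obs(); F=Rz(-.173).T@o["contact_force"]; d=Rz(-.173).T@(o["tool_pos"]-[558,173,0])
print(f"t {o['time']:.2f} F fixture {np.round(F,1)} TCP fixture {np.round(d,1)}"); sys.exit(np.linalg.norm(F)>float(sys.argv[1]))
E
python3 -m handwheel '-.01 0 .3 0 0 0 -1;-.01 0 .6 0 0 0 -1;-.01 0 .83 0 0 0 -1;-.01 0 .83 0 0 0 -1;-.01 0 .83 0 0 0 -1' >/dev/null; python3 c2.py 5 &&
python3 -m handwheel '0 .05 0 0 0 0 -1;0 .1 0 0 0 0 -1;0 .15 0 0 0 0 -1' >/dev/null && python3 c2.py 15 &&
python3 -m handwheel '0 .04 0 0 0 0 -1;0 .08 0 0 0 0 -1' >/dev/null && python3 c2.py 15 &&
python3 -m handwheel '0 .04 0 0 0 0 -1;0 .08 0 0 0 0 -1' >/dev/null && python3 c2.py 15 &&
python3 -m handwheel '0 .04 0 0 0 0 -1;0 .08 0 0 0 0 -1' >/dev/null && python3 c2.py 15 &&
python3 -m handwheel '0 .04 0 0 0 0 -1;0 .08 0 0 0 0 -1' >/dev/null && python3 c2.py 15
```

```text
t 17.32 F fixture [-0.2  0.   1.2] TCP fixture [ 29.7 -32.1 163.3]False
```

```bash
sed -i 's/sys.exit(\(.*\))$/sys.exit(int(\1))/' c2.py
python3 -m handwheel '-.02 .05 .02 0 0 0 -1;-.02 .1 .02 0 0 0 -1;-.02 .15 .02 0 0 0 -1' >/dev/null && python3 c2.py 15 &&
python3 -m handwheel '0 .04 0 0 0 0 -1;0 .08 0 0 0 0 -1' >/dev/null && python3 c2.py 15 &&
python3 -m handwheel '0 .04 0 0 0 0 -1;0 .08 0 0 0 0 -1' >/dev/null && python3 c2.py 15 &&
python3 -m handwheel '0 .04 0 0 0 0 -1;0 .08 0 0 0 0 -1' >/dev/null && python3 c2.py 15 &&
python3 -m handwheel '0 .04 0 0 0 0 -1;0 .08 0 0 0 0 -1' >/dev/null && python3 c2.py 15 &&
python3 -m handwheel '0 .04 0 0 0 0 -1;0 .08 0 0 0 0 -1' >/dev/null && python3 c2.py 15
```

```text
t 17.57 F fixture [ 0.6 -0.1  0.8] TCP fixture [ 33.5 -16.2 163. ]
t 17.73 F fixture [-0.2  0.1 -0.2] TCP fixture [ 32.9  -8.2 162. ]
t 17.90 F fixture [ 0.  -0.7 -1.7] TCP fixture [ 32.7  -0.6 161.4]
t 18.07 F fixture [-0.5 -0.5  0.4] TCP fixture [ 32.7   7.1 161.1]
t 18.23 F fixture [-0.6 -2.2  0.9] TCP fixture [ 32.7  15.1 161.1]
t 18.40 F fixture [-0.2 -1.6 -1.2] TCP fixture [ 32.7  23.2 161.1]
```

Run:
```python
from h import *
p=viewer.capture("scene")
cv2.imwrite("pics/a6.png",cv2.resize(p["frame"][150:250,270:370,::-1],None,fx=6,fy=6,interpolation=cv2.INTER_CUBIC))
```

```text
(no output)
```

View pics/a6.png

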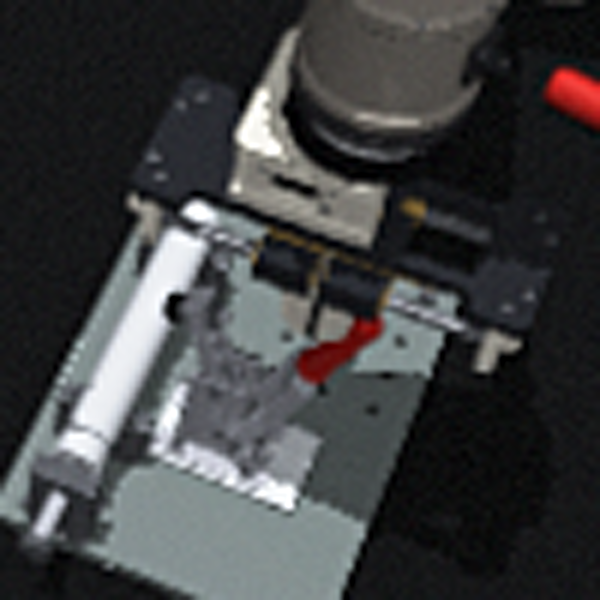

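The handle (crop (300,375)–(380,325)) is leaning rearwards in front of the fingers, and the shaft hasn't moved. I'll carry on pushing.

```bash
python3 -m handwheel '0 .04 .005 0 0 0 -1;0 .08 .01 0 0 0 -1' >/dev/null && python3 c2.py 15 &&
python3 -m handwheel '0 .04 .005 0 0 0 -1;0 .08 .01 0 0 0 -1' >/dev/null && python3 c2.py 15 &&
python3 -m handwheel '0 .04 .005 0 0 0 -1;0 .08 .01 0 0 0 -1' >/dev/null && python3 c2.py 15 &&
python3 -m handwheel '0 .04 .005 0 0 0 -1;0 .08 .01 0 0 0 -1' >/dev/null && python3 c2.py 15 &&
python3 -m handwheel '0 .04 0 0 0 0 -1;0 .08 0 0 0 0 -1' >/dev/null && python3 c2.py 15 &&
python3 -m handwheel '0 .04 0 0 0 0 -1;0 .08 0 0 0 0 -1' >/dev/null && python3 c2.py 15 &&
python3 -m handwheel '0 .04 .01 0 0 0 -1;0 .08 .01 0 0 0 -1' >/dev/null && python3 c2.py 15
```

```text
t 18.62 F fixture [-0.3 -2.  -0.3] TCP fixture [ 32.7  31.  160.2]
t 18.78 F fixture [ 0.3 -2.3  0.1] TCP fixture [ 32.7  39.2 159.2]
t 18.95 F fixture [-0.5 -2.4 -0.3] TCP fixture [ 32.8  47.2 158.2]
t 19.12 F fixture [-0.4 -3.7  0.9] TCP fixture [ 32.8  55.2 157.4]
t 19.28 F fixture [-0.2 -4.2 -0. ] TCP fixture [ 32.8  63.1 157.3]
t 19.45 F fixture [-1.2 -5.1  0.6] TCP fixture [ 32.8  71.  157.2]
t 19.62 F fixture [-1.4 -5.7  4.5] TCP fixture [ 32.9  79.2 156.7]
```

```bash
python3 -m handwheel '0 .02 .005 0 0 0 -1;0 .04 .01 0 0 0 -1' >/dev/null && python3 c2.py 17 &&
python3 -m handwheel '0 .02 .005 0 0 0 -1;0 .04 .015 0 0 0 -1' >/dev/null && python3 c2.py 17 &&
python3 -m handwheel '0 .02 .01 0 0 0 -1;0 .04 .025 0 0 0 -1' >/dev/null && python3 c2.py 17 &&
python3 -m handwheel '0 .02 .01 0 0 0 -1;0 .04 .025 0 0 0 -1' >/dev/null && python3 c2.py 17 &&
python3 -m handwheel '0 .01 .015 0 0 0 -1;0 .03 .03 0 0 0 -1' >/dev/null && python3 c2.py 17 &&
python3 -m handwheel '0 .01 .015 0 0 0 -1;0 .03 .03 0 0 0 -1' >/dev/null && python3 c2.py 17
```

```text
t 19.78 F fixture [-2.  -3.7  7.7] TCP fixture [ 32.9  83.5 156.2]
t 19.95 F fixture [-4.8 -4.5 14.1] TCP fixture [ 33.   87.8 155.6]
t 20.12 F fixture [-6.  -3.8 21.2] TCP fixture [ 33.2  92.4 154.6]
```

Reaction is now mostly vertical, so the rod lies flatter than I assumed. I'll ease off and measure the rod's angle by projecting its red pixels onto the plane x = 32.

```bash
cat > rod.py <<'E'
from h import *
p=viewer.capture("scene"); M=lambda X:Rz(-.173)@np.array(X,float)+[558,173,0]
f=p["frame"].astype(int); red=(f[...,0]>70)&(f[...,0]>2*f[...,1])&(f[...,0]>2*f[...,2])
n,l,st,c=cv2.connectedComponentsWithStats(red.astype(np.uint8))
u0=proj(p,[M([32,100,130])])[0]; k=1+min(range(n-1),key=lambda i:np.hypot(*(c[i+1]-u0))+(1e3 if st[i+1,4]<15 else 0))
ys,xs=np.nonzero(l==k); T=p["T"]; d=np.c_[(xs-p["cx"])/foc(p),(ys-p["cy"])/foc(p),np.ones(len(xs))]@T[:3,:3].T
R=Rz(-.173); o=R.T@(T[:3,3]-[558,173,0]); d=d@R; w=o+d*((36-o[0])/d[:,0])[:,None]
w=w[:,1:]; e=np.linalg.svd(w-w.mean(0),full_matrices=False)[2][0]; e*=np.sign(e[0]); t=(w-w.mean(0))@e
print("rod px",len(w),"centre yz",w.mean(0).round(1),"theta deg",round(np.degrees(np.arctan2(e[1],e[0])),1),"ends",(w.mean(0)+e*t.min()).round(1),(w.mean(0)+e*t.max()).round(1))
E
python3 -m handwheel '0 0 -.04 0 0 0 -1;0 0 -.04 0 0 0 -1' >/dev/null; python3 c2.py 17;python3 rod.py
```

```text
t 20.28 F fixture [ 0.3 -0.2  2.4] TCP fixture [ 33.2  92.4 156.7]
rod px 39 centre yz [ 83.9 136.6] theta deg 25.8 ends [ 70.3 130. ] [106.1 147.3]
```

Run:
```python
from h import *
p=viewer.capture("scene"); M=lambda X:Rz(-.173)@np.array(X,float)+[558,173,0]
x0,y0,s=290,160,9
a=cv2.resize(p["frame"][y0:y0+65,x0:x0+75,::-1],None,fx=s,fy=s,interpolation=cv2.INTER_CUBIC)
a=cv2.convertScaleAbs(a,alpha=1.5)
P=[(14,158),(75,151),(96,151),(110,148),(118,143),(123,137),(128,127),(133,113),(136,99)]
for y,z in P:
    u=(proj(p,[M([32,y,z])])[0]-[x0,y0]+.5)*s; cv2.circle(a,tuple(u.astype(int).tolist()),3,(0,255,0),-1)
b=(proj(p,[M([41,y,z]) for y,z in((73,157),(111,157))])-[x0,y0]+.5)*s
cv2.line(a,tuple(b[0].astype(int).tolist()),tuple(b[1].astype(int).tolist()),(255,255,0),1)
cv2.imwrite("pics/a7.png",a)
```

```text
(no output)
```

View pics/a7.png

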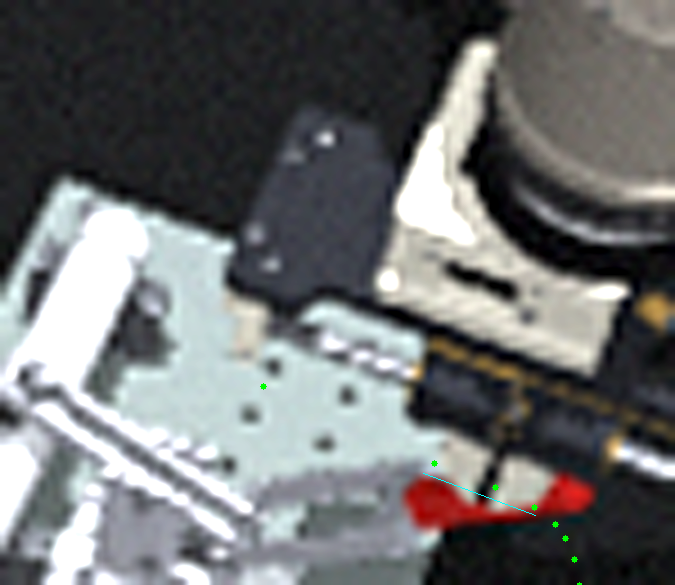

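The picture shows the fingertips on top of the rod, which spans (405,500)–(595,495). Allowing for the skewed axes, the rod leans about 45°. A linkage model fits all the listed grip points (pin 38 mm from the pivot, handle 116 mm). I had been pushing too steeply downward, so friction worked against me. From here I'll follow the contact path with more rearward motion.

```bash
python3 -m handwheel '0 .02 0 0 0 0 -1;0 .03 .005 0 0 0 -1' >/dev/null && python3 c2.py 18 &&
python3 -m handwheel '0 .01 .004 0 0 0 -1;0 .02 .008 0 0 0 -1' >/dev/null && python3 c2.py 18 &&
python3 -m handwheel '0 .01 .004 0 0 0 -1;0 .02 .008 0 0 0 -1' >/dev/null && python3 c2.py 18 &&
python3 -m handwheel '0 .01 .004 0 0 0 -1;0 .02 .008 0 0 0 -1' >/dev/null && python3 c2.py 18 &&
python3 -m handwheel '0 .01 .006 0 0 0 -1;0 .02 .012 0 0 0 -1' >/dev/null && python3 c2.py 18; python3 -c "print()"
```

```text
t 20.55 F fixture [-0.9 -3.8  7.7] TCP fixture [ 33.1  93.7 154.9]
t 20.72 F fixture [-0.8 -3.   8.4] TCP fixture [ 33.1  95.8 154.4]
t 20.88 F fixture [-1.  -2.5  7.6] TCP fixture [ 33.2  98.1 153.9]
t 21.05 F fixture [-1.1 -0.4  7.2] TCP fixture [ 33.2 100.3 153.2]
t 21.22 F fixture [-0.7  0.2  8.8] TCP fixture [ 33.2 102.8 152.2]
```

```bash
python3 -m handwheel '0 .01 .01 0 0 0 -1;0 .02 .02 0 0 0 -1' >/dev/null && python3 c2.py 18 &&
python3 -m handwheel '0 .01 .01 0 0 0 -1;0 .02 .02 0 0 0 -1' >/dev/null && python3 c2.py 18 &&
python3 -m handwheel '0 .01 .01 0 0 0 -1;0 .02 .02 0 0 0 -1' >/dev/null && python3 c2.py 18 &&
python3 -m handwheel '0 .01 .013 0 0 0 -1;0 .02 .025 0 0 0 -1' >/dev/null && python3 c2.py 18 &&
python3 -m handwheel '0 .005 .013 0 0 0 -1;0 .01 .025 0 0 0 -1' >/dev/null && python3 c2.py 18; python3 -c "print()"
```

```text
t 21.38 F fixture [0.2 0.5 7.1] TCP fixture [ 33.3 105.  150.1]
t 21.55 F fixture [0.6 1.  4.6] TCP fixture [ 33.2 106.9 147.6]
t 21.72 F fixture [-0.5  0.8  4.6] TCP fixture [ 33.  108.5 145. ]
t 21.88 F fixture [-0.3 -0.7  7.3] TCP fixture [ 33.1 110.4 143. ]
t 22.05 F fixture [-1.1  1.1  9.8] TCP fixture [ 33.2 111.7 141.1]
```

```bash
python3 -m handwheel '0 .005 .01 0 0 0 -1;0 .012 .025 0 0 0 -1' >/dev/null && python3 c2.py 20 &&
python3 -m handwheel '0 .005 .01 0 0 0 -1;0 .012 .025 0 0 0 -1' >/dev/null && python3 c2.py 20 &&
python3 -m handwheel '0 .005 .01 0 0 0 -1;0 .012 .025 0 0 0 -1' >/dev/null && python3 c2.py 20 &&
python3 -m handwheel '0 .005 .013 0 0 0 -1;0 .012 .025 0 0 0 -1' >/dev/null && python3 c2.py 20 &&
python3 -m handwheel '0 .005 .013 0 0 0 -1;0 .01 .025 0 0 0 -1' >/dev/null && python3 c2.py 20 &&
python3 -m handwheel '0 .005 .013 0 0 0 -1;0 .01 .025 0 0 0 -1' >/dev/null && python3 c2.py 20 &&
python3 -m handwheel '0 .005 .013 0 0 0 -1;0 .01 .025 0 0 0 -1' >/dev/null && python3 c2.py 20 &&
python3 -m handwheel '0 .005 .013 0 0 0 -1;0 .01 .025 0 0 0 -1' >/dev/null && python3 c2.py 20; python3 -c "print()"
```

```text
t 22.22 F fixture [-1.4  0.6 11.2] TCP fixture [ 33.3 113.1 139.2]
t 22.38 F fixture [-1.1  2.2 12.7] TCP fixture [ 33.3 114.6 137. ]
t 22.55 F fixture [-2.9  3.1 12.2] TCP fixture [ 33.3 116.1 134.6]
t 22.72 F fixture [-0.1  0.8 10.2] TCP fixture [ 33.3 117.1 131.8]
t 22.88 F fixture [-0.7  2.7  9.3] TCP fixture [ 33.3 118.2 129.1]
t 23.05 F fixture [1.1 2.5 7.1] TCP fixture [ 33.3 119.  126.1]
t 23.22 F fixture [0.1 2.  3.9] TCP fixture [ 33.1 119.6 123. ]
t 23.38 F fixture [0.2 0.5 0.4] TCP fixture [ 32.6 119.8 119.5]
```

The force peaked near 13 N and dropped to zero, so the handle has gone over the dead point. I'll follow it down to confirm it is on its stop.

```bash
python3 -m handwheel '0 0 .02 0 0 0 -1;0 0 .04 0 0 0 -1;0 0 .05 0 0 0 -1' >/dev/null && python3 c2.py 6 &&
python3 -m handwheel '0 .01 .02 0 0 0 -1;0 .02 .03 0 0 0 -1' >/dev/null && python3 c2.py 6 &&
python3 -m handwheel '0 .01 .02 0 0 0 -1;0 .02 .03 0 0 0 -1' >/dev/null && python3 c2.py 6 &&
python3 -m handwheel '0 0 .01 0 0 0 -1;0 0 .02 0 0 0 -1' >/dev/null && python3 c2.py 6 &&
python3 -m handwheel '0 0 .01 0 0 0 -1;0 0 .02 0 0 0 -1' >/dev/null && python3 c2.py 6 &&
python3 -m handwheel '0 0 .01 0 0 0 -1;0 0 .02 0 0 0 -1' >/dev/null && python3 c2.py 6; python3 -c "print()"
```

```text
t 23.63 F fixture [-0.7 -0.5 -0.4] TCP fixture [ 32.3 119.3 113.9]
t 23.80 F fixture [ 0.3 -1.1 -0.7] TCP fixture [ 32.7 121.6 111.5]
t 23.97 F fixture [ 0.2 -0.5  1.3] TCP fixture [ 32.7 123.8 108.8]
t 24.13 F fixture [-0.9  0.2  0.9] TCP fixture [ 32.8 123.8 107. ]
t 24.30 F fixture [0.6 1.1 0.5] TCP fixture [ 32.9 123.7 105.1]
t 24.47 F fixture [ 0.4 -0.2 -0.2] TCP fixture [ 32.9 123.7 103.1]
```

```bash
python3 -m handwheel '0 0 .01 0 0 0 -1;0 0 .02 0 0 0 -1' >/dev/null && python3 c2.py 5 &&
python3 -m handwheel '0 0 .01 0 0 0 -1;0 0 .02 0 0 0 -1' >/dev/null && python3 c2.py 5 &&
python3 -m handwheel '0 0 .01 0 0 0 -1;0 0 .02 0 0 0 -1' >/dev/null && python3 c2.py 5 &&
python3 -m handwheel '0 0 .01 0 0 0 -1;0 0 .02 0 0 0 -1' >/dev/null && python3 c2.py 5; python3 -c "print()"
```

```text
t 24.63 F fixture [ 0.3 -0.2  0.4] TCP fixture [ 32.9 123.7 101.1]
t 24.80 F fixture [-1.9 -1.1  7. ] TCP fixture [ 33. 124. 100.]
```

Firm contact at z = 100 mm, so the handle is on its stop. I'll lift away and check.

```bash
python3 -m handwheel '0 0 .01 0 0 0 -1;0 0 .01 0 0 0 -1' >/dev/null; python3 c2.py 99
python3 -m handwheel '0 0 -.4 0 0 0 -1;0 0 -.8 0 0 0 -1;0 0 -1 0 0 0 -1;0 0 -1 0 0 0 -1' >/dev/null
python3 -m handwheel '.4 .1 -.4 0 0 0 -1;.8 .1 -.6 0 0 0 -1;1 .1 -.6 0 0 0 -1;1 .1 -.6 0 0 0 -1;1 .1 -.6 0 0 0 -1' >/dev/null
python3 -m handwheel '.4 0 0 0 0 0 -1;.8 0 0 0 0 0 -1;.8 0 0 0 0 0 -1;.8 0 0 0 0 0 -1' ; python3 c2.py 99
python3 - <<'E'
from h import *
M=lambda X:Rz(-.173)@np.array(X,float)+[558,173,0]
p=viewer.capture("scene"); m=mask("shaft_mid",p)
if m is not None:
    ys,xs=np.nonzero(m); w=back(p,np.c_[xs,ys],58)[:,:2]-[558,173]; w=w@Rz(-.173)[:2,:2]
    print("shaft",np.percentile(w,[0,1,50,99,100],axis=0).round(1).tolist())
x0,y0,s=262,165,6
a=cv2.convertScaleAbs(cv2.resize(p["frame"][y0:y0+100,x0:x0+120,::-1],None,fx=s,fy=s,interpolation=cv2.INTER_CUBIC),alpha=1.2)
for y,z in((133,113),(136,99)):
    u=(proj(p,[M([32,y,z])])[0]-[x0,y0]+.5)*s; cv2.circle(a,tuple(u.astype(int).tolist()),3,(0,255,0),-1)
cv2.imwrite("pics/a8.png",a)
E
python3 rod.py
```

```text
t 24.97 F fixture [-3.2 -0.4  7.8] TCP fixture [ 33.  124.1  99.6]
time: 26.05
tool_pos: [435.4, 330.3, 257.4]
tcp_rot: [-3.141, -0.001, 2.969]
contact_force: [1.0, -0.5, -0.4]
grip_width: 0.5
finger_force: 0.0
t 26.05 F fixture [ 1.  -0.3 -0.4] TCP fixture [-147.8  133.8  257.4]
shaft [[-84.4, -84.1], [-80.6, -84.0], [3.6, -67.8], [103.1, -52.1], [105.6, -51.9]]
rod px 126 centre yz [130.8 101.5] theta deg 4.4 ends [96.2 98.9] [164.5 104.2]
```

View pics/a8.png

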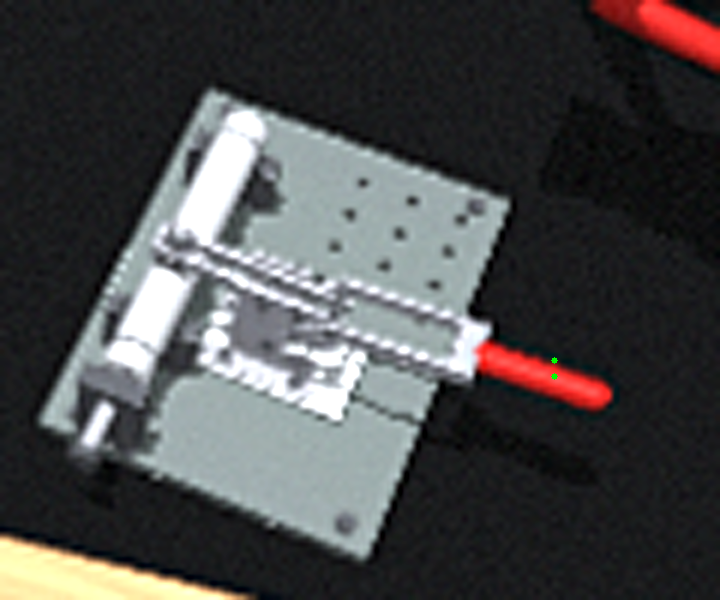

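The clamp is shut. The arm crosses the shaft at crop (175,245), the red handle lies flat at (480,355)–(605,395) on the stop position, and the shaft still bears at the stop end. I'm handing the job in.

```bash
python3 -c "
from plant import bot
print(bot.close_job())"
```

```text
the job is handed in; nothing more can be done
None
```

The steel shaft lies in both V-blocks against the end-stop screw, the clamp handle is over its dead point and on its stop, and the job was handed in after about 26 s; the hand-in returned no verdict. By the wrist sensor, read between moves, the push at the stop reached about 8 N and the push on the handle about 22 N; the pad's force on the shaft couldn't be measured.

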